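# Layer a heat-spreader stack for bonding

### The job

Build the heat-spreader stack on the steel plate for bonding: slide the metal disc off the low table onto the centre of the plate, then slide the white ceramic disc off the high table so that it lies centred on the metal disc, and finally set the steel weight upright in the centre on top. Slide the two discs, do not lift them; the ceramic is brittle, so push it gently and put the weight down softly. Leave the solder spool, side cutters, multimeter and bottle where they are.

Things in the scene. Friction and masses are not known exactly. Their poses are not given: they have to be found in the camera images.
- plate: Fixed rectangular steel assembly plate, 124 (its x) x 104 (its y) x 20 mm, flat top with an engraved ring of 100 mm diameter round its centre. Origin: centre of its underside, on the bench; the top is 20 mm above. One loading table stands on its +y side and one on its -y side (which is which varies), their near edges 62 mm from the plate's centre, 10 mm gap to the plate's edge.
- low_table: Fixed low sheet-metal loading table, 136 (x) x 120 (y, toward the plate) mm, same yaw as the plate; flat top 21 mm above the bench (1 mm above the plate's top), side lips 4 mm high at its two x sides (124 mm clear between them), both y ends open. Carries the metal disc. Origin: centre of its underside.
- high_table: Fixed high sheet-metal loading table, like the low one but with its flat top 37 mm above the bench, which is 1 mm above the metal disc's top when that disc lies on the plate. Carries the white ceramic disc. Origin: centre of its underside.
- spreader: Loose plain aluminium disc, the heat spreader: 96 mm diameter, 16 mm thick, about 0.45 kg, lying flat on the low table. Too wide to grasp across. Origin: centre of its underside, z up.
- ceramic: Loose white ceramic disc, the insulator: 90 mm diameter, 12 mm thick, about 0.22 kg, lying flat on the high table. Brittle; too wide to grasp across. Origin: centre of its underside, z up.
- weight: Loose dark steel pressing weight, standing upright on the bench to the left or right: round foot 62 mm diameter and 22 mm high, thin neck, round grip knob 30 mm diameter from 40 to 56 mm above its underside, about 0.35 kg. Origin: centre of its underside, z up.
- spool: Bystander: solder spool standing on its flange, 62 mm diameter, 48 mm high, on the bench on the other side of the tables from the weight. Origin: centre of its underside.
- cutters: Bystander: red-handled side cutters lying on the bench, 63 x 139 x 11 mm. Origin: centre of its underside.
- meter: Bystander: yellow multimeter lying on the bench behind the plate, 150 x 78 x 45 mm. Origin: centre of its underside.
- flux: Bystander: white bottle with a red cap, 38 mm diameter, 85 mm high, standing behind the plate. Origin: centre of its underside.
Mind the look-alikes: they are no part of the job. What is shaped like the weight but yellow is not meant. Leave any red or yellow look-alike of the ceramic alone.

How it is judged:
By the outcome, as a careful person would: the job done as asked, in the order asked, and still so for the second after the job is handed in, with the robot touching nothing.
It also fails if it takes over 69 s, if anything falls off the work surface, if the arm or the gripper's body presses on something with over 40 N, if the wrist force passes 120 N, or if a joint passes its speed limit or range.

### The arm

A 6-joint arm with a two-finger parallel gripper is mounted at the origin on a cart in front of the work surface, level with it; the furniture and walls round the work are solid. World frame = base frame: x ahead of the robot, y to its left, z up, the work surface at z = 0. Lengths are in m, angles in rad, forces in N, time in s.
With the tool pointing down it reaches from about 0.25 to 0.725 m from the base axis. Payload 4 kg.
Tool frame: the origin (TCP) lies midway between the tips of the shut fingers; the grasp point (between the pads) lies 19 mm behind it (bot.grip_depth is the distance from the TCP to the grasp point, in m); z points along the fingers, y is the line along which they close (so a half turn about z gives the same grasp; the last joint's range is limited). The gripper opens to 85 mm and grips with 20 to 120 N. Pads are 22 mm wide; open, the fingers measure 114 mm over their backs; the gripper's body (76 mm by 85 mm) begins 54 mm behind the grasp point. The pads swing forward as they close: fully open they stand 13 mm farther back than shut.
Start: joints at [-1.281, 0.241, 0.005, 1.335, 0, 1.571], TCP at [0.143, -0.479, 0.197] pointing down, gripper open.
Joint ranges: [-2.72, 2.72], [-1.05, 1.87], [-1.09, 1.28], [-1.99, 2.15], [-1.42, 1.44], [-3.14, 3.14]. Speed limits (rad/s): [2.79, 2.79, 3.14, 3.14, 3.14, 3.14].

### API

Orientations are given as a unit quaternion [x, y, z, w].
In Python, from workcell import bot gives the robot as it stands.
- The arm moves only by the shell command python3 -m creep 'ROWS'. ROWS is JSON, one flat list of numbers, 5 for each row, row after row: the shift along the world's x, y, z in m, then the turn about the world's z in rad, then the finger opening in m, from 0 to 0.0854. In form: [x, y, z, twist, claw, x, y, z, twist, claw, ...]. A call has 1 to 10 rows; each row is the pose to reach, as a shift and turn from the pose commanded when the call began; what a row does not reach only later rows make up. A row lasts 1/12 s, in which the tool goes at most 41.7 mm and 7.16 degrees, less where a joint would pass 70% of its speed; a pose out of reach is approached as far as the arm can. A call with a gripper value outside its range is refused whole. The fingers move at their own pace and stop on an object; the grip force is fixed at half the most. Time passes only in rows, so rows that repeat a pose let the fingers close. It gives the time, the measured TCP pose, the force, the opening and the grip force at its end, in the units of the state.
- bot.get_obs(): the state, without advancing time (a new reading comes with each control period).
- bot.camera(name): name is "side" or "top" or "wrist"; returns a dict with "pixels" (420x560x3 uint8, red, green, blue), "camera_matrix" (3x3 intrinsics, pixels), "dist_coeffs" ([k1, k2, p1, p2, k3] as OpenCV has them; the pictures are not rectified), "extrinsics" (4x4, takes a point from world to camera coordinates); the wrist camera has in their place "T_tool_cam" (4x4, takes a point from camera to tool coordinates, whose origin is the TCP and whose axes are the flange's). Camera axes: x right, y down, z forward; pixel columns grow to the right and rows downward; lengths in m; the calibration is good to about 2 mm. A picture is of the moment at which its call begins: read the wrist's pose just before it. There is no depth.
- bot.job_done(): hands the job in; it is judged then, once.
Trained networks look in the newest picture that a camera, given by its name, has taken for a name from the list of things; names that differ only in an ending like _2 or _b are one class to them, and where a whole thing is asked for, a point or a joint stands for the part that bears it (a point fixed in the world has none). Each returns a list of dicts, best first, with "score" (0 to 1); they miss things now and then, are a little off and sometimes report something else, mostly with a low value. They report only what shows in the picture. A call takes as long as a camera call. They do not tell look-alikes from the thing itself.
- bot.look_for(camera, thing): "centre" ([column, row] as shares, 0 to 1, of the picture: columns of its width, rows of its height, amid what is visible of it).
- bot.place_of(camera, thing): "centre" ([column, row] as shares, 0 to 1, of the picture: columns of its width, rows of its height: a listed point, or the origin of a listed thing).
The state is a dict: "clock": time; "joint_pos": joint angles; "joint_vel": joint speeds; "tau": joint torques, N m; "eef_pos": TCP position; "tool_rot": TCP orientation; "ft_force": force on the tool from outside, world axes, zero at the start; "ft_torque": the same for the moment, N m; "grip_width": finger opening in m; "grasp_force": force on a finger pad.
Only numpy, scipy, OpenCV 4.12 (cv2) and the standard library are available. Lean on these libraries where they do the work, as an engineer would, in place of code of your own. Each camera call takes 0.05 s, during which the arm holds its last target. There are 200 camera calls.

## Working session

There is one attempt and no reset: what is moved stays moved. The work goes in short steps, Python scripts to look and compute and a shell command to move; the robot and the scene stay as the last step left them, time stands still between calls to the robot, and variables do not carry over. Pictures are saved under pics/ and viewed, at most 10 in all, crops included, and the job is handed in when it is done.

```bash
ls; mkdir -p pics
cat > h.py <<'E'
from workcell import bot
import numpy as np, cv2
from scipy.spatial.transform import Rotation as R
def shot(n):
    o=bot.get_obs(); c=bot.camera(n)
    if 'extrinsics' in c: E=np.array(c['extrinsics'])
    else:
        T=np.eye(4);T[:3,:3]=R.from_quat(o['tool_rot']).as_matrix();T[:3,3]=o['eef_pos']
        E=np.linalg.inv(T@np.array(c['T_tool_cam']))
    c['E']=E; c['K']=np.array(c['camera_matrix']); c['d']=np.array(c['dist_coeffs']); return c
def save(c,f): cv2.imwrite('pics/'+f,c['pixels'][:,:,::-1])
def ray(c,px):
    u=cv2.undistortPoints(np.array([[px]],float),c['K'],c['d'])[0,0]
    Ei=np.linalg.inv(c['E']); return Ei[:3,3],Ei[:3,:3]@np.array([u[0],u[1],1])
def atz(c,px,z):
    o,d=ray(c,px); return o+d*(z-o[2])/d[2]
def proj(c,P):
    return cv2.projectPoints(np.array(P,float).reshape(-1,1,3),cv2.Rodrigues(c['E'][:3,:3])[0],c['E'][:3,3],c['K'],c['d'])[0][:,0]
def tri(cs,pxs):
    A=np.zeros((3,3));b=np.zeros(3);rs=[ray(c,p) for c,p in zip(cs,pxs)]
    for o,d in rs:
        d=d/np.linalg.norm(d);M=np.eye(3)-np.outer(d,d);A+=M;b+=M@o
    X=np.linalg.solve(A,b); return X,[np.linalg.norm(np.cross(X-o,d/np.linalg.norm(d))) for o,d in rs]
S=np.array([560,420])
E
python3 - <<'E'
from h import *
np.set_printoptions(precision=3,suppress=True)
cs={n:shot(n) for n in('side','top')}
for n,c in cs.items():
    save(c,n+'0.png'); print(n,np.linalg.inv(c['E'])[:3,3])
for t in 'plate low_table high_table spreader ceramic weight spool cutters meter flux'.split():
    for n in cs:
        print(t,n,[(np.round(np.array(r['centre'])*S,1).tolist(),round(r['score'],2)) for r in bot.place_of(n,t)][:4])
E
```

```text
pics
side [ 0.416 -1.024  0.625]
top [0.342 0.02  1.661]
plate side [([249.4, 249.8], 0.68)]
plate top [([302.0, 236.1], 0.81)]
low_table side [([256.9, 270.3], 0.84)]
low_table top [([340.3, 237.0], 0.89)]
high_table side [([245.8, 225.4], 0.63)]
high_table top [([410.4, 188.4], 0.74), ([262.2, 241.0], 0.7)]
spreader side [([252.7, 265.1], 0.58)]
spreader top [([343.4, 236.9], 0.86), ([262.5, 239.8], 0.49)]
ceramic side [([293.3, 223.9], 0.81), ([243.0, 211.3], 0.79), ([213.9, 177.4], 0.52)]
ceramic top [([140.6, 267.1], 0.74), ([261.0, 197.8], 0.72), ([261.7, 238.5], 0.63)]
weight side [([246.8, 185.5], 0.65), ([219.9, 194.7], 0.65), ([255.7, 335.4], 0.33)]
weight top [([169.5, 237.0], 0.73), ([193.0, 254.9], 0.6)]
spool side [([254.9, 334.6], 0.89)]
spool top [([408.0, 241.8], 0.71)]
cutters side [([342.8, 331.1], 0.83)]
cutters top [([412.2, 192.6], 0.58)]
meter side [([331.7, 240.7], 0.94), ([241.6, 215.8], 0.72)]
meter top [([304.8, 168.3], 0.62)]
flux side [([326.3, 218.6], 0.5)]
flux top [([267.6, 160.3], 0.57)]
```

```bash
python3 -m creep --help 2>&1 | head -5; python3 -c "
import cv2,numpy as np
"
```

```text
invalid input: not JSON, or not a number
```

View pics/side0.png

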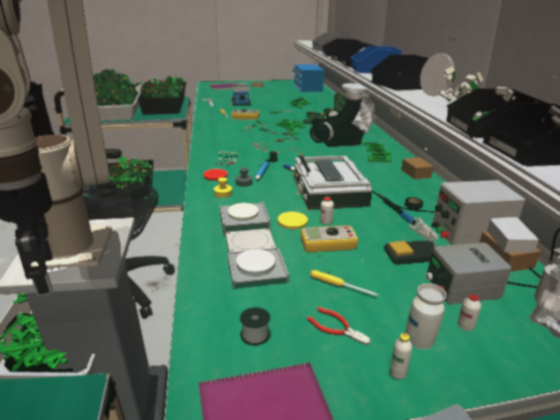

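View pics/top0.png

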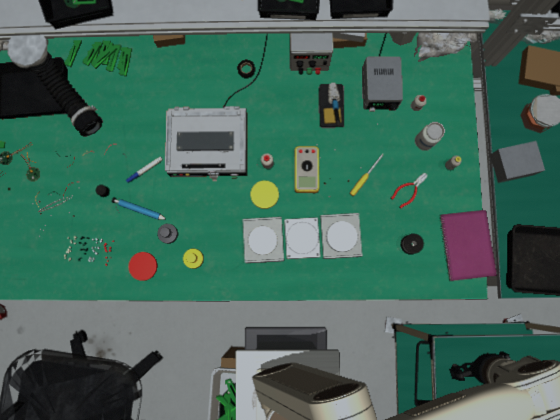

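The side view shows the low table with the metal disc at (257,264), the plate at (250,241) and the high table with the ceramic at (244,213). The dark weight is at (244,178), next to a yellow look-alike at (223,187). The top view matches: low disc (343,237), plate (302,237), ceramic (262,240), dark weight (167,234), and yellow and red look-alikes to leave alone.

Run:
```python
from h import *
np.set_printoptions(precision=3,suppress=True)
s,t=shot('side'),shot('top')
for n,a,b,z in [('plate',(249.4,240.5),(302,237),.02),('spreader',(257,262),(343,237),.037),('ceramic',(243.5,211),(262.3,239.5),.049),('weight',(244,173),(167,233),.056),('spool',(255,320),(411,243),.048)]:
    print(n,tri([s,t],[a,b]),atz(t,b,z))
g=cv2.resize(t['pixels'][200:280,140:380],None,fx=3,fy=3,interpolation=cv2.INTER_CUBIC)
cv2.imwrite('pics/top_crop.png',g[:,:,::-1])
c=bot.camera('wrist'); print(c['T_tool_cam'],c['camera_matrix'],c['dist_coeffs']); o=bot.get_obs(); print(R.from_quat(o['tool_rot']).as_matrix(),o['eef_pos'],o['ft_force'])
```

```text
plate (array([ 0.496, -0.048,  0.016]), [np.float64(0.0006825103835546563), np.float64(0.0006825103835546134)]) [ 0.496 -0.048  0.02 ]
spreader (array([ 0.499, -0.175,  0.03 ]), [np.float64(0.004137907509553357), np.float64(0.004137907509553342)]) [ 0.494 -0.174  0.037]
ceramic (array([0.488, 0.075, 0.043]), [np.float64(0.0011919223485914593), np.float64(0.0011919223485914515)]) [0.487 0.075 0.049]
weight (array([0.512, 0.371, 0.04 ]), [np.float64(0.002828194381189658), np.float64(0.0028281943811897716)]) [0.507 0.368 0.056]
spool (array([ 0.475, -0.385,  0.034]), [np.float64(0.0009697278238961021), np.float64(0.0009697278238961106)]) [ 0.473 -0.381  0.048]
[[ 0.    -0.946 -0.323  0.083]
 [ 1.     0.     0.     0.   ]
 [-0.    -0.323  0.946 -0.178]
 [ 0.     0.     0.     1.   ]] [[289.601   0.    278.026]
 [  0.    289.601 209.486]
 [  0.      0.      1.   ]] [-0.045  0.     0.     0.     0.   ]
[[ 0.958  0.286  0.   ]
 [ 0.286 -0.958 -0.   ]
 [ 0.     0.    -1.   ]] [ 0.143 -0.479  0.197] [-0.399 -0.271  0.02 ]
```

```bash
python3 -m creep '[0.02,0.02,0.01,0.12,0.05, 0.05,0.05,0.02,0.24,0.05, 0.08,0.08,0.03,0.36,0.05, 0.11,0.11,0.04,0.48,0.05, 0.14,0.14,0.05,0.60,0.05, 0.165,0.165,0.053,0.72,0.05, 0.19,0.19,0.053,0.84,0.05, 0.215,0.215,0.053,0.96,0.05, 0.24,0.24,0.053,1.08,0.05, 0.27,0.27,0.053,1.2,0.05]' && python3 -m creep '[0.03,0.03,0,0.081,0.05, 0.055,0.055,0,0.081,0.05, 0.077,0.077,0,0.081,0.05, 0.077,0.079,0,0.081,0.05, 0.077,0.079,0,0.081,0.05, 0.077,0.079,0,0.081,0.05]'
python3 - <<'E'
from h import *
np.set_printoptions(precision=3,suppress=True)
o=bot.get_obs(); print(o['eef_pos'],R.from_quat(o['tool_rot']).as_matrix(),o['grip_width'],o['joint_pos'],o['clock'])
c=shot('wrist'); save(c,'w1.png')
for t in 'plate low_table high_table spreader ceramic weight'.split():
  for r in bot.place_of('wrist',t)[:3]:
    p=np.array(r['centre'])*S; z=dict(plate=0,low_table=0,high_table=0,spreader=.021,ceramic=.037,weight=0)[t]
    print(t,p,r['score'],atz(c,p,z))
E
```

```text
clock: 2.08
eef_pos: [0.413, -0.2086, 0.25]
tool_rot: [0.733, 0.68, -0.0, 0.0]
ft_force: [-0.4, -1.6, -0.3]
grip_width: 0.05
grasp_force: 0.0
clock: 2.58
eef_pos: [0.4889, -0.1307, 0.2494]
tool_rot: [0.707, 0.707, -0.0, -0.0]
ft_force: [0.0, 0.0, 0.7]
grip_width: 0.0501
grasp_force: 0.0
[ 0.489 -0.131  0.249] [[-0.001  1.    -0.001]
 [ 1.     0.001 -0.   ]
 [-0.    -0.001 -1.   ]] 0.05007076875256177 [-0.261  0.238  0.138  1.472 -0.     1.309] 2.5833
plate [283.304 112.098] 0.76 [ 0.496 -0.049  0.   ]
spreader [286.888 197.19 ] 0.7 [ 0.502 -0.167  0.021]
ceramic [390.6    15.414] 0.78 [0.622 0.062 0.037]
```

View pics/w1.png

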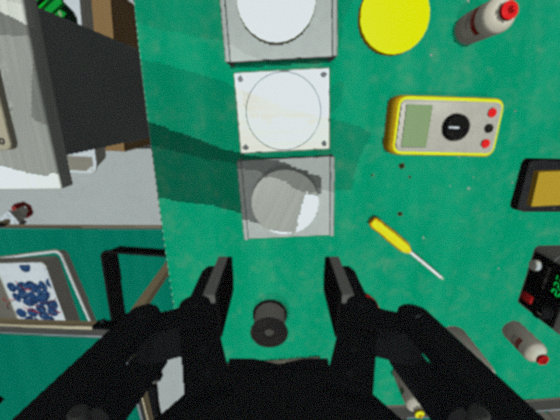

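Wrist view: the plate is centred at (283,110) and the spreader at about (285,198). The ceramic is cut off at the top edge near (277,10), and the fingers are at (220,280) and (340,280). Next I'll rectify this view for precise fits, and also take a second view from farther in +y.

```bash
cat >> h.py <<'E'
def ortho(c,z,x0,x1,y0,y1,s=2000):  # rows: +y up, cols: +x
    W,H=int((x1-x0)*s),int((y1-y0)*s)
    X,Y=np.meshgrid(x0+np.arange(W)/s,y1-np.arange(H)/s)
    m=proj(c,np.stack([X,Y,np.full_like(X,z)],-1)).astype(np.float32).reshape(H,W,2)
    return cv2.remap(c['pixels'],m[...,0],m[...,1],cv2.INTER_CUBIC)
E
python3 -m creep '[0,0.03,0,0,0.05, 0,0.06,0,0,0.05, 0,0.09,0,0,0.05, 0,0.12,0,0,0.05, 0,0.12,0,0,0.05, 0,0.12,0,0,0.05, 0,0.12,0,0,0.05]'
python3 - <<'E'
from h import *
import pickle
np.set_printoptions(precision=4,suppress=True)
c=shot('wrist'); save(c,'w2.png'); pickle.dump(c,open('w2.pkl','wb'))
a=ortho(c,.02,.40,.60,-.28,.12)
o=ortho(c,.049,.40,.60,-.05,.17)
im=np.zeros((600,800,3),np.uint8); 
a=cv2.resize(a,(300,600)); o=cv2.resize(o,(400,440)); im[:,:300]=a; im[:440,320:720]=o
cv2.imwrite('pics/o2.png',im[:,:,::-1])
for t in 'plate low_table high_table spreader ceramic weight'.split():
  for r in bot.place_of('wrist',t)[:3]:
    p=np.array(r['centre'])*S; z=dict(plate=0,low_table=0,high_table=0,spreader=.021,ceramic=.037,weight=0)[t]
    print(t,p,r['score'],atz(c,p,z))
E
```

```text
clock: 3.52
eef_pos: [0.4893, -0.0111, 0.2497]
tool_rot: [0.707, 0.707, -0.0, 0.0]
ft_force: [0.0, 0.0, -0.3]
grip_width: 0.05
grasp_force: 0.0
plate [282.408 193.116] 0.68 [ 0.496  -0.0478  0.    ]
plate [449.4   124.614] 0.66 [0.7368 0.0554 0.    ]
spreader [283.92  270.186] 0.67 [ 0.4988 -0.1698  0.021 ]
ceramic [381.192 110.88 ] 0.87 [0.6223 0.0728 0.037 ]
ceramic [276.024 108.612] 0.68 [0.4867 0.0748 0.037 ]
weight [280.28  193.788] 0.31 [ 0.4928 -0.0489  0.    ]
```

View pics/o2.png

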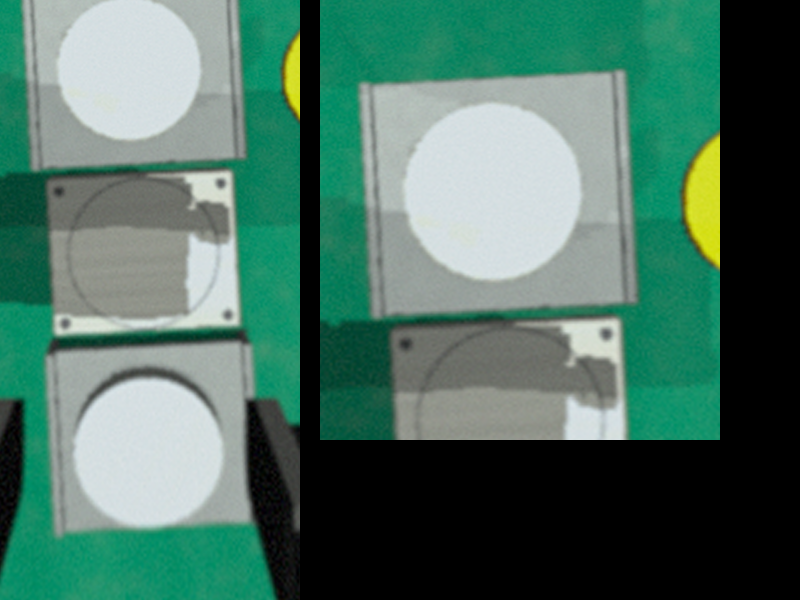

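The rectified view gives the plate corners at (47,179), (232,170), (242,326) and (56,336). That puts its centre at about (0.4963, -0.0486) with yaw of about +0.052, and the 124 x 104 size checks out. The ceramic is at (492,191) in the right panel, about (0.486, 0.0745). Now I'll fit the circles and check heights from both views.

Run:
```python
from h import *
import pickle
np.set_printoptions(precision=4,suppress=True)
c2=pickle.load(open('w2.pkl','rb'))
c1=dict(c2); c1['pixels']=cv2.imread('pics/w1.png')[:,:,::-1]
o=bot.get_obs();T=np.eye(4);T[:3,:3]=R.from_quat([.7071,.7071,0,0]).as_matrix();T[:3,3]=[.4889,-.1307,.2494]
c1['E']=np.linalg.inv(T@np.array(c2['T_tool_cam']))
def white(c,z,x,y,thr):
    a=ortho(c,z,x-.07,x+.07,y-.07,y+.07,4000); m=(a.min(2)>thr).astype(np.uint8)
    cn=max(cv2.findContours(m,0,cv2.CHAIN_APPROX_NONE)[0],key=cv2.contourArea)
    h=cv2.convexHull(cn); (u,v),(p,q),_=cv2.fitEllipse(h)
    return np.array([x-.07+u/4000,y+.07-v/4000,p/4000,q/4000])
for z in (.033,.037,.041): print('spr w2',z,white(c2,z,.499,-.17,195))
for z in (.045,.049,.053): print('cer w2',z,white(c2,z,.486,.0745,195))
# spreader in w1 (partly shaded): edge via Hough on ortho
for c,n in((c1,'w1'),(c2,'w2')):
    a=cv2.cvtColor(ortho(c,.037,.43,.57,-.245,-.105,4000),cv2.COLOR_RGB2GRAY)
    h=cv2.HoughCircles(cv2.GaussianBlur(a,(9,9),2),cv2.HOUGH_GRADIENT,1.5,50,param1=60,param2=20,minRadius=182,maxRadius=202)
    if h is not None: print(n,[(.43+u/4000,-.105-v/4000,r/4000) for u,v,r in h[0][:2]])
# plate corners
a=ortho(c2,.02,.40,.60,-.28,.12,3000)
px=np.array([[47,179],[232,170],[242,326],[56,336]])
P=np.array([[.4+u/1500,.12-v/1500,.02] for u,v in px])
for c in (c1,c2): print(proj(c,P).round(1).tolist())
```

```text
spr w2 0.033 [ 0.4982 -0.1738  0.0941  0.095 ]
spr w2 0.037 [ 0.4981 -0.1713  0.093   0.0939]
spr w2 0.041 [ 0.498  -0.1688  0.0921  0.093 ]
cer w2 0.045 [0.4857 0.0746 0.0887 0.0892]
cer w2 0.049 [0.4858 0.0746 0.0877 0.0884]
cer w2 0.053 [0.4858 0.0746 0.0869 0.0874]
w2 [(np.float32(0.49768752), np.float32(-0.1696875), np.float32(0.04685))]
[[233.5, 72.1], [329.2, 67.1], [330.2, 148.6], [241.1, 153.4]]
[[237.0, 163.9], [324.5, 159.7], [325.3, 228.1], [244.0, 232.1]]
```

```bash
python3 -m creep '[0.001,-0.03,0,0,0.05, 0.002,-0.065,0,0,0.05, 0.003,-0.105,0,0,0.05, 0.0045,-0.145,0,0,0.05, 0.006,-0.185,-0.03,0,0.05, 0.0085,-0.22,-0.06,0,0.05, 0.0085,-0.245,-0.095,0,0.05, 0.0085,-0.25,-0.13,0,0.05, 0.0085,-0.25,-0.155,0,0.05, 0.0085,-0.25,-0.165,0,0.05]' && python3 -m creep '[0,0,-0.02,0,0.05, 0,0,-0.04,0,0.05, 0,0,-0.055,0,0.05, 0,0,-0.061,0,0.05, 0,0,-0.061,0,0.05, 0,0,-0.061,0,0.05]'
python3 - <<'E'
from h import *
o=bot.get_obs(); print(o['joint_pos'])
c=shot('wrist'); save(c,'w3.png'); print(proj(c,[[.498,-.1713,.037],[.498,-.2193,.037]]))
E
```

```text
clock: 4.7
eef_pos: [0.4937, -0.2604, 0.0789]
tool_rot: [0.708, 0.706, -0.001, -0.005]
ft_force: [-1.0, 1.0, -1.9]
grip_width: 0.05
grasp_force: 0.0
clock: 5.2
eef_pos: [0.4986, -0.2608, 0.0247]
tool_rot: [0.707, 0.707, 0.0, 0.001]
ft_force: [-0.2, 0.1, 1.0]
grip_width: 0.0501
grasp_force: 0.0
[-4.81934719e-01  4.91093371e-01 -9.97855122e-02  9.78694624e-01
  5.31444293e-05  1.08843490e+00]
[[277.10155237  98.48250609]
 [277.11470631 185.35229496]]
```

View pics/w3.png

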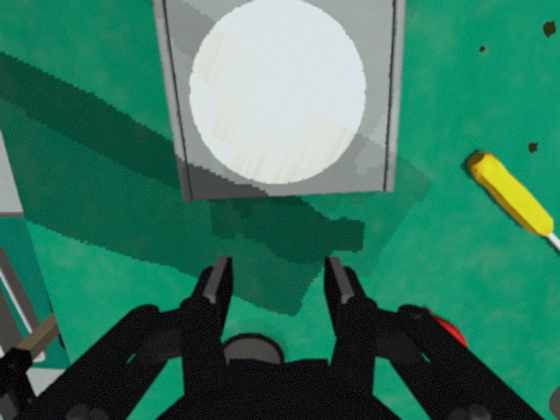

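The disc spans rows 0 to 183 at column 278, matching the prediction (trailing edge at 185). The fingertips at (228,258) and (331,258) straddle the centre line, so I can push.

```bash
python3 -m creep '[0,0.014,0,0,0.05, 0,0.028,0,0,0.05, 0,0.032,0,0,0.05, 0,0.035,0,0,0.05, 0,0.038,0,0,0.05, 0,0.041,0,0,0.05, 0,0.045,0,0,0.05, 0,0.049,0,0,0.05, 0,0.053,0,0,0.05, 0,0.057,0,0,0.05]' && python3 -m creep '[0,0.004,0,0,0.05, 0,0.008,0,0,0.05, 0,0.012,0,0,0.05, 0,0.016,0,0,0.05, 0,0.020,0,0,0.05, 0,0.024,0,0,0.05, 0,0.028,0,0,0.05, 0,0.032,0,0,0.05, 0,0.036,0,0,0.05, 0,0.040,0,0,0.05]' && python3 -m creep '[0,0.004,0,0,0.05, 0,0.008,0,0,0.05, 0,0.012,0,0,0.05, 0,0.016,0,0,0.05, 0,0.020,0,0,0.05, 0,0.024,0,0,0.05, -0.0005,0.028,0,0,0.05, -0.001,0.032,0,0,0.05, -0.0015,0.036,0,0,0.05, -0.002,0.040,0,0,0.05]'
python3 - <<'E'
from h import *
c=shot('wrist'); save(c,'w4.png')
E
```

```text
clock: 6.08
eef_pos: [0.4977, -0.2034, 0.0235]
tool_rot: [0.707, 0.707, -0.0, -0.0]
ft_force: [0.9, -0.3, 0.0]
grip_width: 0.0498
grasp_force: 0.0
clock: 6.92
eef_pos: [0.4979, -0.1633, 0.0236]
tool_rot: [0.707, 0.707, 0.0, 0.0]
ft_force: [-0.5, 0.3, 0.3]
grip_width: 0.0498
grasp_force: 0.0
clock: 7.75
eef_pos: [0.4958, -0.1233, 0.0236]
tool_rot: [0.707, 0.707, -0.0, -0.0]
ft_force: [-0.3, 0.2, 0.7]
grip_width: 0.0499
grasp_force: 0.0
```

View pics/w4.png

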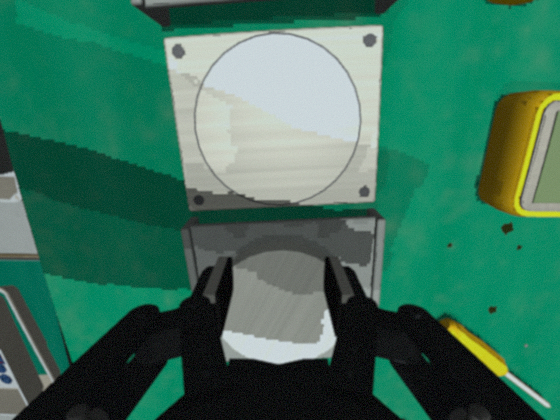

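The disc does not seem to have moved. In this view its front edge is at about (278,250), level with the fingertips, and there was no force, so I need to check whether the fingers are passing over it.

Run:
```python
from h import *
np.set_printoptions(precision=4,suppress=True)
c=shot('wrist'); o=bot.get_obs(); print(o['eef_pos'],o['clock'])
for p in [(278,250),(278,363),(278,237)]: print(p,atz(c,p,.037),atz(c,p,.021))
print('tip px (inner front)',[atz(c,p,z) for p in [(232,258),(328,258)] for z in (.0236,.037,.042)])
```

```text
[ 0.4956 -0.123   0.0236] 7.85
(278, 250) [ 0.4955 -0.1227  0.037 ] [ 0.4955 -0.1308  0.021 ]
(278, 363) [ 0.4956 -0.2163  0.037 ] [ 0.4956 -0.2335  0.021 ]
(278, 237) [ 0.4955 -0.1138  0.037 ] [ 0.4955 -0.121   0.021 ]
tip px (inner front) [array([ 0.4638, -0.1357,  0.0236]), array([ 0.4662, -0.1285,  0.037 ]), array([ 0.4671, -0.1258,  0.042 ]), array([ 0.53  , -0.1356,  0.0236]), array([ 0.5274, -0.1284,  0.037 ]), array([ 0.5265, -0.1257,  0.042 ])]
```

Run:
```python
from h import *
np.set_printoptions(precision=4,suppress=True)
c=shot('side')
P=[[.4955,-.123,.0236],[.4955,-.123,.05],[.4955,-.17,.037],[.498,-.218,.037]]
q=proj(c,P); print(q)
a=c['pixels'][190:310,190:330]; a=cv2.resize(a,None,fx=5,fy=5,interpolation=cv2.INTER_CUBIC)
for p,col in zip(q,[(255,0,0),(255,0,255),(0,0,255),(0,255,255)]):
    cv2.circle(a,(int((p[0]-190)*5),int((p[1]-190)*5)),3,col,-1)
cv2.imwrite('pics/s4.png',a[:,:,::-1])
```

```text
[[252.068  252.9989]
 [251.9207 244.3821]
 [253.8436 258.9374]
 [256.9368 270.2173]]
```

View pics/s4.png

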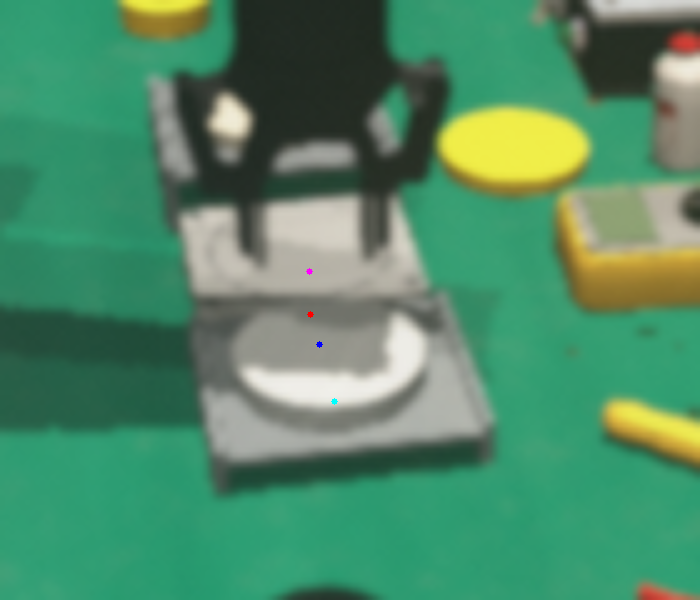

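Both views put the fingertips about 30 mm above the reported TCP: in the crop they end at (255,262), while the TCP at z=0.05 projects to row 271. So they passed over the disc without touching it. I'll lift, move back, and look at the fingers both shut and at 50 mm.

```bash
python3 -m creep '[0,0,0.02,0,0.05, 0,0,0.05,0,0.02, 0,-0.03,0.06,0,0, 0,-0.07,0.06,0,0, 0,-0.11,0.06,0,0, 0,-0.14,0.06,0,0, 0,-0.14,0.06,0,0, 0,-0.14,0.06,0,0, 0,-0.14,0.06,0,0]'
python3 - <<'E'
from h import *
np.set_printoptions(precision=1,suppress=True)
o=bot.get_obs(); print(o['grip_width'],o['eef_pos'])
c=shot('wrist')
T=np.array(c['T_tool_cam'])
np.save('Tc.npy',T)
e=c['E'];c['E']=np.linalg.inv(T)
for y in (0,25):
  print(y,[(x,z,proj(c,[[x/1e3,y/1e3,z/1e3]])[0]) for x in(0,11) for z in(0,-10,-20,-30,-40)])
a=cv2.imread('pics/w3.png')[200:380,160:400]
b=c['pixels'][200:380,160:400,::-1]
cv2.imwrite('pics/f5.png',np.vstack([cv2.resize(k,(400,300),interpolation=cv2.INTER_CUBIC) for k in(a,b)]))
E
```

```text
clock: 8.65
eef_pos: [0.4953, -0.2633, 0.0832]
tool_rot: [0.707, 0.707, 0.0, -0.001]
ft_force: [-0.8, 0.1, -0.2]
grip_width: 0.0002
grasp_force: 0.0
0.00016168041725807226 [ 0.5 -0.3  0.1]
0 [(0, 0, array([278. , 240.8])), (0, -10, array([278. , 247.4])), (0, -20, array([278. , 254.8])), (0, -30, array([278. , 262.9])), (0, -40, array([278. , 272.1])), (11, 0, array([278. , 225.6])), (11, -10, array([278. , 231.6])), (11, -20, array([278. , 238.3])), (11, -30, array([278. , 245.7])), (11, -40, array([278., 254.]))]
25 [(0, 0, array([315.1, 240.8])), (0, -10, array([317. , 247.4])), (0, -20, array([319.1, 254.7])), (0, -30, array([321.4, 262.9])), (0, -40, array([324., 272.])), (11, 0, array([315.8, 225.7])), (11, -10, array([317.8, 231.6])), (11, -20, array([320. , 238.3])), (11, -30, array([322.4, 245.6])), (11, -40, array([325.1, 253.9]))]
```

View pics/f5.png

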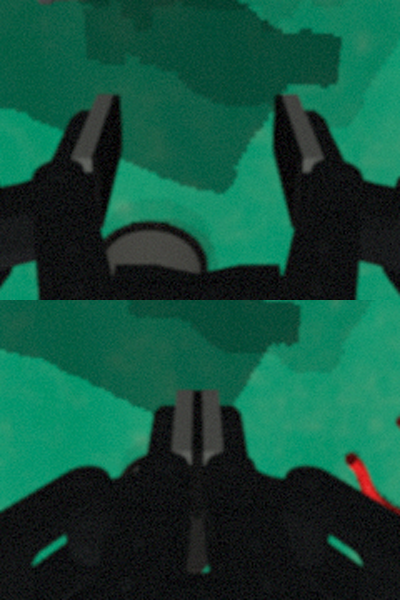

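The pad tips are at row 257 with 50 mm opening and row 254 when shut. From both the row and the pad spacing, that puts the real tips about 40 mm behind the nominal TCP, and the side view agrees. I'll allow for this by going down to TCP z of about -0.012, so the tips sit at about 0.028, and approach slowly while watching the force.

```bash
python3 -c "
from workcell import bot; print(bot.grip_depth)"; python3 -m creep '[0.0025,0,0,0,0.05, 0.0025,0,-0.015,0,0.05, 0.0025,0,-0.03,0,0.05, 0.0025,0,-0.045,0,0.05, 0.0025,0,-0.06,0,0.05, 0.0025,0,-0.07,0,0.05, 0.0025,0,-0.08,0,0.05, 0.0025,0,-0.085,0,0.05, 0.0025,0,-0.088,0,0.05, 0.0025,0,-0.088,0,0.05]' && python3 -m creep '[0,0,-0.003,0,0.05, 0,0,-0.005,0,0.05, 0,0,-0.007,0,0.05, 0,0,-0.007,0,0.05]'
python3 - <<'E'
from h import *
c=shot('side')
P=[[.498,-.263,.0],[.498,-.263,.028]]
q=proj(c,P); print(q)
a=c['pixels'][200:320,190:330]; a=cv2.resize(a,None,fx=5,fy=5,interpolation=cv2.INTER_CUBIC)
for p,col in zip(q,[(255,0,0),(255,0,255)]): cv2.circle(a,(int((p[0]-190)*5),int((p[1]-200)*5)),3,col,-1)
cv2.imwrite('pics/s6.png',a[:,:,::-1])
E
```

```text
0.0187
clock: 9.53
eef_pos: [0.4983, -0.2634, -0.0048]
tool_rot: [0.707, 0.707, -0.0, -0.0]
ft_force: [-0.0, -0.3, 0.5]
grip_width: 0.0501
grasp_force: 0.0
clock: 9.87
eef_pos: [0.4982, -0.2637, -0.0115]
tool_rot: [0.707, 0.707, -0.0, -0.0]
ft_force: [0.0, 0.7, 0.0]
grip_width: 0.0499
grasp_force: 0.0
[[259.16460736 294.39146014]
 [259.08544155 284.85914344]]
```

```bash
f(){ grep -E 'eef|ft_f'; }; python3 -m creep '[0,0,-0.007,0,0.05, 0,0,-0.014,0,0.05, 0,0,-0.019,0,0.05, 0,0,-0.020,0,0.05, 0,0,-0.020,0,0.05]' | f; python3 -m creep '[0,0,-0.001,0,0.05, 0,0,-0.002,0,0.05, 0,0,-0.002,0,0.05]' | f;  python3 -m creep '[0,0,-0.001,0,0.05, 0,0,-0.002,0,0.05, 0,0,-0.002,0,0.05]' | f
```

```text
eef_pos: [0.4976, -0.2633, -0.0324]
ft_force: [0.5, 0.2, -0.9]
eef_pos: [0.4985, -0.2637, -0.0334]
ft_force: [-0.5, 0.4, 0.5]
eef_pos: [0.4983, -0.2637, -0.0355]
ft_force: [0.1, 0.3, -0.7]
```

```bash
f(){ grep -E 'eef|ft_f'; }; for i in 1; do python3 -m creep '[0,0,-0.001,0,0.05, 0,0,-0.002,0,0.05, 0,0,-0.002,0,0.05]' | f; python3 -m creep '[0,0,-0.001,0,0.05, 0,0,-0.001,0,0.05]' | f; python3 -m creep '[0,0,-0.001,0,0.05, 0,0,-0.001,0,0.05]' | f; done
```

```text
eef_pos: [0.4983, -0.2636, -0.0376]
ft_force: [0.5, 0.3, -0.1]
eef_pos: [0.4984, -0.2637, -0.0376]
ft_force: [-1.1, 0.9, 4.8]
eef_pos: [0.4984, -0.2637, -0.0377]
ft_force: [-3.5, 2.7, 11.1]
```

The tips touch the bench at TCP z = -0.0376, so at 50 mm opening the tip height is eef_z + 0.0376. I'll raise the tips to about 0.027 and push.

```bash
f(){ grep -E 'eef|ft_f'; }; python3 -m creep '[0,0,0.01,0,0.05, 0,0,0.029,0,0.05, 0,0.01,0.029,0,0.05, 0,0.02,0.029,0,0.05, 0,0.030,0.029,0,0.05, 0,0.034,0.029,0,0.05, 0,0.037,0.029,0,0.05, 0,0.039,0.029,0,0.05, 0,0.041,0.029,0,0.05, 0,0.043,0.029,0,0.05]'|f; python3 -m creep '[0,0.002,0,0,0.05, 0,0.004,0,0,0.05, 0,0.006,0,0,0.05, 0,0.009,0,0,0.05, 0,0.012,0,0,0.05, 0,0.015,0,0,0.05, 0,0.018,0,0,0.05, 0,0.021,0,0,0.05, 0,0.024,0,0,0.05, 0,0.027,0,0,0.05]'|f
cat > m.py <<'E'
from h import *
import sys
np.set_printoptions(precision=4,suppress=True)
# project expected circle & score: fit top circle edge (radius r at height z) by gradient search
def fit(c,z,r,x,y,span=.012,yr=None,sgn=True):
    s=2000; a=ortho(c,z,x-.08,x+.08,y-.08,y+.08,s).astype(np.float32)
    g=cv2.GaussianBlur(a,(0,0),1.5)
    gx=cv2.Sobel(g,cv2.CV_32F,1,0);gy=cv2.Sobel(g,cv2.CV_32F,0,1)
    th=np.linspace(0,2*np.pi,240,endpoint=False)
    if yr is not None: th=th[np.sin(th)>yr]
    best=[]
    for dx in np.arange(-span,span+1e-6,.0005):
        for dy in np.arange(-span,span+1e-6,.0005):
            u=((dx+.08+r*np.cos(th))*s).astype(np.float32)[None];v=((.08-dy-r*np.sin(th))*s).astype(np.float32)[None]
            G=cv2.remap(gx,u,v,1)[0]*np.cos(th)[:,None]-cv2.remap(gy,u,v,1)[0]*np.sin(th)[:,None]
            best.append((np.minimum(np.abs(G).max(1),60).mean(),x+dx,y+dy))
    best.sort(reverse=True); return np.array(best[:3])
E
python3 - <<'E'
from m import *
o=bot.get_obs();c=shot('wrist'); save(c,'w7.png')
p=o['eef_pos']
print(p,fit(c,.037,.048,p[0],p[1]+.052,yr=-.3))
E
```

```text
eef_pos: [0.4982, -0.221, -0.0107]
ft_force: [-0.1, -2.4, -0.6]
eef_pos: [0.4983, -0.1933, -0.0104]
ft_force: [0.2, -1.3, -1.0]
[ 0.4983 -0.1933 -0.0104] [[56.2802  0.4983 -0.1438]
 [55.3748  0.4978 -0.1438]
 [54.9531  0.4983 -0.1443]]
```

The disc now moves with the fingers, with its centre about 49.5 mm ahead of the TCP. I'll push on and refine the plate's ring centre.

```bash
f(){ grep -E 'eef|ft_f'; }; python3 -m creep '[0,0.004,0,0,0.05, 0,0.008,0,0,0.05, 0,0.012,0,0,0.05, 0,0.016,0,0,0.05, 0,0.020,0,0,0.05, 0,0.024,0,0,0.05, 0,0.028,0,0,0.05, 0,0.032,0,0,0.05, 0,0.036,0,0,0.05, 0,0.040,0,0,0.05]'|f; python3 -m creep '[0,0.004,0,0,0.05, 0,0.008,0,0,0.05, 0,0.012,0,0,0.05, -0.0005,0.016,0,0,0.05, -0.001,0.020,0,0,0.05, -0.0015,0.024,0,0,0.05, -0.002,0.028,0,0,0.05, -0.002,0.031,0,0,0.05, -0.002,0.034,0,0,0.05, -0.002,0.036,0,0,0.05]'|f
python3 - <<'E'
from m import *
import pickle
c2=pickle.load(open('w2.pkl','rb'))
print('ring w2',fit(c2,.02,.05,.4963,-.0486,.005)[0])
print('cer w2',fit(c2,.049,.045,.486,.0745,.005)[0])
print('spr w2',fit(c2,.037,.048,.498,-.171,.005)[0])
c3=dict(c2); c3['pixels']=cv2.imread('pics/w4.png')[:,:,::-1]
T=np.eye(4);T[:3,:3]=R.from_quat([.7071,.7071,0,0]).as_matrix();T[:3,3]=[.4956,-.123,.0236]
c3['E']=np.linalg.inv(T@np.load('Tc.npy'))
print('ring w4',fit(c3,.02,.05,.4963,-.0486,.005)[0])
o=bot.get_obs();c=shot('wrist'); save(c,'w8.png')
p=o['eef_pos']
print(p,fit(c,.036,.048,p[0],p[1]+.0495,yr=-.3)[0])
E
```

```text
eef_pos: [0.4987, -0.1537, -0.01]
ft_force: [-0.4, -3.5, 1.8]
eef_pos: [0.496, -0.1172, -0.0106]
ft_force: [-0.1, -2.6, 1.2]
ring w2 [31.8092  0.4973 -0.0486]
cer w2 [55.9497  0.486   0.074 ]
spr w2 [58.4229  0.498  -0.1705]
ring w4 [56.3878  0.4963 -0.0481]
[ 0.496  -0.1172 -0.0106] [37.1003  0.4965 -0.0682]
```

```bash
f(){ grep -E 'eef|ft_f'; }; python3 -m creep '[0,0.003,0,0,0.05, 0,0.006,0,0,0.05, 0,0.009,0,0,0.05, 0,0.012,0,0,0.05, 0,0.014,0,0,0.05, 0,0.016,0,0,0.05, 0,0.0175,0,0,0.05, 0,0.0185,0,0,0.05, 0,0.0192,0,0,0.05, 0,0.0192,0,0,0.05]'|f; python3 -m creep '[0,-0.004,0,0,0.05, 0,-0.015,0,0,0.05, 0,-0.03,0.01,0,0.05, 0,-0.03,0.05,0,0.05, 0,-0.03,0.09,0,0.05, 0,-0.03,0.12,0,0.05,  0,-0.03,0.12,0,0.05, 0,-0.03,0.12,0,0.05]'|f
python3 - <<'E'
from m import *
o=bot.get_obs();c=shot('wrist'); save(c,'w9.png')
p=o['eef_pos']; print(p)
for z in (.033,.036,.039): print(z,fit(c,z,.048,.4965,-.0485,.006)[:2])
# plate corners expected
y=.052; R2=np.array([[np.cos(y),-np.sin(y)],[np.sin(y),np.cos(y)]])
P=[np.r_[R2@[a*.062,b*.052]+[.4965,-.0485],.02] for a,b in((-1,1),(1,1),(1,-1),(-1,-1))]
q=proj(c,P); print(q)
a=ortho(c,.02,.42,.58,-.13,.03,3000); b=ortho(c,.036,.42,.58,-.13,.03,3000)
im=cv2.resize(np.hstack([a,b]),(800,400))
th=np.linspace(0,6.28,100); 
cv2.circle(im,(400+int((.4965-.42)*2500),int((.03+.0485)*2500)),120,(255,0,0),1)
for k in range(4):
  u=[(int((P[j][0]-.42)*2500),int((.03-P[j][1])*2500)) for j in(k,(k+1)%4)]; cv2.line(im,u[0],u[1],(0,0,255),1)
cv2.imwrite('pics/o9.png',im[:,:,::-1])
E
```

```text
eef_pos: [0.4963, -0.0982, -0.0104]
ft_force: [-0.2, -2.4, -0.8]
eef_pos: [0.4982, -0.1296, 0.1119]
ft_force: [-0.2, 0.1, -1.1]
[ 0.4982 -0.1296  0.1119]
0.033 [[42.0519  0.4965 -0.046 ]
 [41.559   0.496  -0.046 ]]
0.036 [[41.761   0.496  -0.046 ]
 [41.7291  0.496  -0.0455]]
0.039 [[37.3995  0.4955 -0.045 ]
 [37.2386  0.496  -0.048 ]]
[[198.5648  53.4351]
 [346.0731  44.9748]
 [344.2849 167.5959]
 [213.1065 174.5141]]
```

View pics/o9.png

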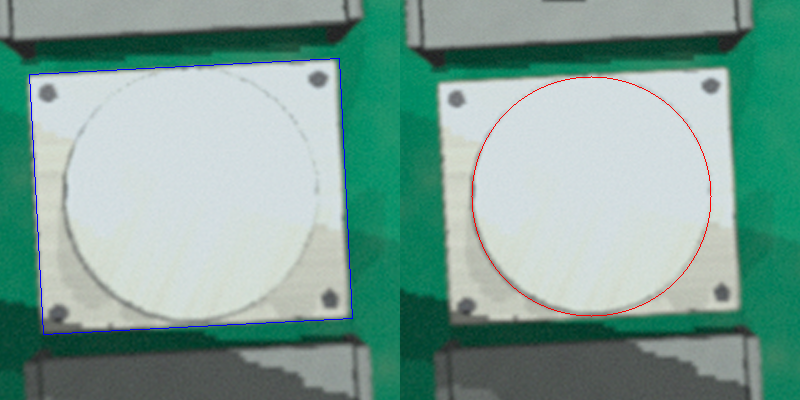

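The blue plate outline (corners (30,75), (339,59), (352,318), (43,333)) and the red target circle of 96 mm centred at (591,196) both match the picture to about 1 px, so the spreader is centred. Next I'll go over to the far side of the ceramic, re-measuring both discs from there.

```bash
f(){ grep -E 'eef|ft_f|rot'; }; python3 -m creep '[-0.001,0.025,0.01,0,0.05, -0.004,0.06,0.02,0.01,0.05, -0.006,0.10,0.02,0.02,0.05, -0.009,0.14,0.02,0.03,0.05, -0.011,0.18,0.02,0.04,0.05, -0.014,0.215,0.02,0.05,0.05, -0.0165,0.245,0.02,0.06,0.05, -0.018,0.265,0.02,0.075,0.05, -0.0187,0.28,0.02,0.085,0.05, -0.0187,0.28,0.02,0.085,0.05]'|f;  python3 -m creep '[0,0,0,0,0.05, 0,0,0,0,0.05]'|f
python3 - <<'E'
from m import *
o=bot.get_obs();c=shot('wrist'); save(c,'w10.png')
p=o['eef_pos']; print(p)
print('cer',fit(c,.049,.045,.486,.074,.006)[:2])
print('spr',proj(c,[.4965,-.0485,.036]),fit(c,.036,.048,.4965,-.0485,.006)[:2])
print('weight',[(r['score'],atz(c,np.array(r['centre'])*S,0)) for r in bot.place_of('wrist','weight')])
E
```

```text
eef_pos: [0.4759, 0.1537, 0.1273]
tool_rot: [0.675, 0.738, -0.001, -0.002]
ft_force: [-0.8, 0.4, 1.0]
eef_pos: [0.4767, 0.1506, 0.1282]
tool_rot: [0.677, 0.736, -0.001, -0.001]
ft_force: [-0.3, -0.3, 0.4]
[0.4767 0.1506 0.1282]
cer [[58.4911  0.486   0.0745]
 [58.3957  0.4865  0.0745]]
spr [[280.6223 358.2089]] [[33.2678  0.497  -0.0455]
 [33.2504  0.4975 -0.046 ]]
weight [(0.95, array([0.432 , 0.2925, 0.    ]))]
```

Run:
```python
from m import *
from scipy.optimize import least_squares
c=shot('wrist') 
c['pixels']=cv2.imread('pics/w9.png')[:,:,::-1].copy()
T=np.eye(4);T[:3,:3]=R.from_quat([.7071,.7071,0,0]).as_matrix();T[:3,3]=[.4982,-.1296,.1119]
c['E']=np.linalg.inv(T@np.load('Tc.npy'))
th=np.radians(np.arange(0,360,10)); rr=np.arange(.042,.054,.0005)
P=np.array([[.4965+r*np.cos(t),-.0485+r*np.sin(t),.036] for t in th for r in rr])
q=proj(c,P).astype(np.float32)
v=cv2.remap(c['pixels'],q[:,0].reshape(len(th),-1),q[:,1].reshape(len(th),-1),1).mean(2)
for t,row in zip(th,v): print(int(round(np.degrees(t))),row.astype(int)[::1].tolist())
```

```text
0 [218, 220, 219, 218, 218, 218, 218, 217, 215, 215, 215, 216, 217, 217, 217, 217, 218, 218, 218, 218, 219, 219, 218, 217]
10 [218, 218, 219, 218, 218, 218, 219, 219, 217, 214, 210, 210, 211, 216, 219, 219, 220, 220, 217, 217, 219, 219, 219, 219]
20 [219, 220, 219, 219, 218, 216, 217, 218, 216, 214, 213, 213, 215, 217, 218, 218, 219, 220, 219, 219, 219, 219, 217, 217]
30 [218, 218, 219, 219, 219, 219, 218, 218, 216, 209, 201, 202, 208, 215, 218, 218, 217, 217, 217, 218, 217, 217, 218, 217]
40 [218, 218, 218, 219, 220, 220, 219, 219, 218, 215, 206, 197, 199, 207, 215, 217, 217, 217, 218, 218, 218, 219, 218, 218]
50 [218, 218, 218, 218, 218, 217, 217, 218, 218, 217, 212, 204, 199, 200, 210, 217, 218, 218, 220, 219, 219, 220, 218, 218]
60 [219, 219, 219, 218, 218, 217, 218, 218, 218, 218, 214, 209, 204, 209, 215, 218, 220, 220, 219, 219, 219, 219, 218, 218]
70 [217, 218, 218, 219, 219, 219, 219, 219, 220, 218, 217, 214, 211, 211, 214, 216, 217, 216, 218, 212, 199, 175, 147, 114]
80 [220, 219, 218, 219, 219, 218, 218, 218, 218, 219, 218, 217, 215, 207, 195, 175, 148, 121, 98, 89, 86, 88,
[... 2630 characters left out ...]
 170, 171, 180, 188, 194, 200, 199, 199, 200, 202, 200, 199, 187, 172, 152]
310 [214, 213, 211, 211, 210, 207, 201, 193, 183, 181, 183, 185, 188, 190, 188, 185, 185, 186, 186, 185, 185, 184, 183, 184]
320 [213, 213, 213, 215, 214, 211, 206, 197, 190, 186, 186, 190, 193, 194, 194, 194, 194, 193, 191, 190, 188, 188, 191, 192]
330 [216, 216, 217, 217, 214, 211, 207, 199, 191, 184, 186, 189, 190, 191, 191, 191, 192, 193, 191, 191, 192, 193, 193, 194]
340 [216, 215, 216, 217, 215, 212, 205, 196, 187, 185, 185, 189, 196, 197, 197, 198, 197, 197, 196, 196, 197, 198, 198, 197]
350 [221, 219, 218, 218, 219, 220, 218, 215, 209, 207, 209, 211, 213, 215, 216, 217, 216, 215, 214, 214, 216, 217, 217, 218]
```

The edge profile puts the spreader within about 1 mm of the plate centre, at roughly (0.4958, -0.048). Now I'll get down behind the ceramic with the tips at about 0.042 and push gently.

```bash
f(){ grep -E 'eef|ft_f'; }; python3 -m creep '[0.0035,0,-0.02,0,0.05, 0.0035,0,-0.045,0,0.05, 0.0035,0,-0.07,0,0.05, 0.0035,0,-0.09,0,0.05, 0.0035,0,-0.105,0,0.05, 0.0035,0,-0.115,0,0.05, 0.0035,0,-0.121,0,0.05, 0.0035,0,-0.1238,0,0.05, 0.0035,0,-0.1238,0,0.05, 0.0035,0,-0.1238,0,0.05]'|f
python3 - <<'E'
from m import *
o=bot.get_obs();c=shot('wrist'); save(c,'w11.png')
print(R.from_quat(o['tool_rot']).as_euler('xyz'), proj(c,[[.4862,.0745+.045,.049]]),o['grip_width'])
E
```

```text
eef_pos: [0.4819, 0.1516, 0.0066]
ft_force: [0.3, -0.4, 0.2]
[ 3.1401 -0.0004  1.6555] [[280.8039 323.2892]] 0.05022696077019976
```

```bash
f(){ grep -E 'clo|eef|ft_f'; }; python3 -m creep '[-0.001,-0.01,-0.002,0,0.05, -0.0005,-0.018,-0.002,0,0.05, 0,-0.023,-0.002,0,0.05, 0.0005,-0.026,-0.002,0,0.05, 0.0008,-0.028,-0.002,0,0.05, 0.001,-0.030,-0.002,0,0.05, 0.001,-0.0315,-0.002,0,0.05, 0.001,-0.033,-0.002,0,0.05, 0.0012,-0.0345,-0.002,0,0.05, 0.0013,-0.036,-0.002,0,0.05]'|f; python3 -m creep '[0.00015,-0.002,0,0,0.05, 0.0003,-0.004,0,0,0.05, 0.0005,-0.006,0,0,0.05, 0.0006,-0.008,0,0,0.05, 0.0008,-0.010,0,0,0.05, 0.0009,-0.012,0,0,0.05, 0.0011,-0.014,0,0,0.05, 0.0012,-0.016,0,0,0.05, 0.0014,-0.018,0,0,0.05, 0.0016,-0.020,0,0,0.05]'|f
```

```text
clock: 19.27
eef_pos: [0.4826, 0.1158, 0.0039]
ft_force: [0.4, 1.6, 1.7]
clock: 20.1
eef_pos: [0.4841, 0.0953, 0.0038]
ft_force: [-0.3, 1.3, 0.3]
```

```bash
f(){ grep -E 'clo|eef|ft_f'; }; python3 -m creep '[0.0002,-0.0025,0,0,0.05, 0.0004,-0.005,0,0,0.05, 0.0006,-0.0075,0,0,0.05, 0.0008,-0.010,0,0,0.05, 0.001,-0.0125,0,0,0.05, 0.0012,-0.015,0,0,0.05, 0.0014,-0.0175,0,0,0.05, 0.0016,-0.020,0,0,0.05, 0.0018,-0.0225,0,0,0.05, 0.002,-0.025,0,0,0.05]'|f; python3 -m creep '[0.0002,-0.0025,0,0,0.05, 0.0004,-0.005,0,0,0.05, 0.0006,-0.0075,0,0,0.05, 0.0008,-0.010,0,0,0.05, 0.001,-0.0125,0,0,0.05, 0.0012,-0.015,0,0,0.05, 0.0014,-0.0175,0,0,0.05, 0.0016,-0.020,0,0,0.05, 0.0018,-0.0225,0,0,0.05, 0.002,-0.025,0,0,0.05]'|f;python3 - <<'E'
from m import *
o=bot.get_obs();c=shot('side'); save(c,'s12.png'); p=o['eef_pos']
x,y=p[0]+.0035,p[1]-.046; print(x,y)
print(fit(c,.049,.045,x,y,.008)[:3])
print('spr',fit(c,.036,.048,.4958,-.048,.006)[:2])
c=shot('top'); print(fit(c,.049,.045,x,y,.008)[:3])
E
```

```text
clock: 20.93
eef_pos: [0.4861, 0.0703, 0.0038]
ft_force: [0.3, 2.0, 1.3]
clock: 21.77
eef_pos: [0.488, 0.0452, 0.0038]
ft_force: [-1.0, 2.6, 0.8]
0.4915330527892945 -0.0007724995336843218
[[34.9126  0.493  -0.0063]
 [34.8742  0.493  -0.0058]
 [34.8713  0.4935 -0.0063]]
spr [[32.7304  0.4968 -0.0485]
 [32.6838  0.4968 -0.048 ]]
[[ 7.864   0.4925 -0.0053]
 [ 7.8499  0.492  -0.0053]
 [ 7.8303  0.492  -0.0048]]
```

```bash
f(){ grep -E 'clo|eef|ft_f'; }; python3 -m creep '[0.0002,-0.0025,0,0,0.05, 0.0004,-0.005,0,0,0.05, 0.0006,-0.0075,0,0,0.05, 0.0008,-0.010,0,0,0.05, 0.001,-0.0125,0,0,0.05, 0.0012,-0.015,0,0,0.05, 0.0014,-0.0175,0,0,0.05, 0.0016,-0.020,0,0,0.05, 0.0018,-0.0225,0,0,0.05, 0.002,-0.025,0,0,0.05]'|f; python3 -m creep '[0.0002,-0.0025,0,0,0.05, 0.0004,-0.005,0,0,0.05, 0.0005,-0.0065,0,0,0.05, 0.0006,-0.008,0,0,0.05, 0.0006,-0.008,0,0,0.05, 0.0006,-0.003,0,0,0.05, 0.0006,0.007,0.01,0,0.05, 0.0006,0.007,0.03,0,0.05]'|f; python3 -m creep '[0,-0.03,0.04,0,0.05, 0,-0.06,0.08,0,0.05, 0,-0.09,0.11,0,0.05, 0,-0.10,0.14,0,0.05, 0,-0.10,0.14,0,0.05, 0,-0.10,0.14,0,0.05, 0,-0.10,0.14,0,0.05]'|f;python3 - <<'E'
from m import *
o=bot.get_obs();c=shot('wrist'); save(c,'w13.png'); p=o['eef_pos']; print(p)
f=fit(c,.048,.045,.495,-.036,.008); print('cer',f[:3])
print('spr',fit(c,.036,.048,.4958,-.048,.006,)[:3])
for n in('side','top'): bot.camera(n)
for n,ctr,r,z in (('c',f[0][1:],(.040,.050),.048),('s',(.4958,-.048),(.043,.053),.036)):
    th=np.radians(np.arange(0,360,15)); rr=np.arange(r[0],r[1],.0005)
    P=np.array([[ctr[0]+q*np.cos(t),ctr[1]+q*np.sin(t),z] for t in th for q in rr]); q=proj(c,P).astype(np.float32)
    v=cv2.remap(c['pixels'],q[:,0].reshape(len(th),-1),q[:,1].reshape(len(th),-1),1).mean(2)
    print(n,[(int(round(np.degrees(t))),round(rr[np.argmin(np.gradient(w))]*1e3,1),int(-np.gradient(w).min())) for t,w in zip(th,v)])
im=np.hstack([cv2.resize(ortho(c,z,.42,.58,-.13,.03,2500),(400,400)) for z in(.036,.048)]); cv2.imwrite('pics/o13.png',im[:,:,::-1])
E
```

```text
clock: 22.7
eef_pos: [0.4899, 0.0202, 0.0037]
ft_force: [-0.6, 2.3, -0.9]
clock: 23.37
eef_pos: [0.4883, 0.0285, 0.032]
ft_force: [0.3, 0.0, -0.3]
clock: 23.95
eef_pos: [0.4906, -0.0723, 0.1736]
ft_force: [0.4, 0.5, -0.6]
[ 0.4906 -0.0723  0.1736]
cer [[32.5456  0.495  -0.034 ]
 [32.0623  0.4965 -0.0355]
 [32.047   0.4965 -0.036 ]]
spr [[24.3888  0.4948 -0.042 ]
 [24.1236  0.4953 -0.042 ]
 [23.5968  0.4943 -0.042 ]]
c [(0, np.float64(43.5), 5), (15, np.float64(42.5), 4), (30, np.float64(42.0), 5), (45, np.float64(42.0), 5), (60, np.float64(45.5), 18), (75, np.float64(43.5), 28), (90, np.float64(43.0), 26), (105, np.float64(43.5), 28), (120, np.float64(44.0), 25), (135, np.float64(50.0), 17), (150, np.float64(43.0), 7), (165, np.float64(43.5), 4), (180, np.float64(44.0), 11), (195, np.float64(47.0), 16), (210, np.float64(44.5), 5), (225, np.float64(44.0), 2), (240, np.float64(45.5), 1), (255, np.float64(46.0), 1), (270, np.float64(48.0), 1), (285, np.float64(45.5), 2), (300, np.float64(45.5), 1), (315, np.float64(45.0), 2), (330, np.float64(49.5), 5), (345, np.float64(42.0), 2)]
s [(0, np.float64(43.0), 1), (15, np.float64(46.5), 5), (30, np.float64(48.5), 3), (45, np.float64(52.0), 7), (60, np.float64(53.0), 2), (75, np.float64(45.5), 1), (90, np.float64(43.0), 0), (105, np.float64(47.5), 2), (120, np.float64(53.0), 0), (135, np.float64(52.5), 6), (150, np.float64(50.0), 4), (165, np.float64(47.5), 11), (180, np.float64(47.5), 14), (195, np.float64(46.5), 6), (210, np.float64(46.0), 6), (225, np.float64(43.0), 1), (240, np.float64(46.5), 4), (255, np.float64(49.0), 14), (270, np.float64(47.5), 18), (285, np.float64(48.0), 13), (300, np.float64(52.0), 5), (315, np.float64(52.0), 6), (330, np.float64(47.0), 3), (345, np.float64(46.5), 3)]
```

```bash
f(){ grep -E 'clo|eef|ft_f'; }; python3 -m creep '[0,0.03,0,0,0.05, 0,0.065,-0.015,0,0.05, 0,0.09,-0.045,0,0.05, 0,0.102,-0.08,0,0.05, 0,0.102,-0.11,0,0.05, 0,0.102,-0.135,0,0.05, 0,0.102,-0.15,0,0.05, 0,0.102,-0.16,0,0.05, 0,0.102,-0.168,0,0.05, 0,0.102,-0.168,0,0.05]'|f; python3 -m creep '[0,0,0,0,0.05, 0,0,0,0,0.05]'|f
```

```text
clock: 24.93
eef_pos: [0.489, 0.0298, 0.0039]
ft_force: [-0.1, -0.3, -0.3]
clock: 25.1
eef_pos: [0.4916, 0.0296, 0.0067]
ft_force: [0.8, -0.0, -0.7]
```

```bash
f(){ grep -E 'clo|eef|ft_f'; }; python3 -m creep '[0,-0.006,-0.0025,0,0.05, 0,-0.012,-0.0025,0,0.05, 0,-0.0145,-0.0025,0,0.05, 0,-0.0165,-0.0025,0,0.05, 0,-0.018,-0.0025,0,0.05, 0,-0.0195,-0.0025,0,0.05, 0,-0.0215,-0.0025,0,0.05, 0.0003,-0.0235,-0.0025,0,0.05, 0.0005,-0.0255,-0.0025,0,0.05, 0.0005,-0.027,-0.0025,0,0.05]'|f; python3 -m creep '[0,-0.001,0,0,0.05, 0,-0.002,0,0,0.05, 0,-0.0027,0,0,0.05, 0,-0.0027,0,0,0.05, 0,-0.0027,0,0,0.05]'|f;  python3 -m creep '[0,0.004,0,0,0.05, 0,0.014,0.005,0,0.05, 0,0.015,0.03,0,0.05, 0,0.0,0.07,0,0.05, 0,-0.03,0.11,0,0.05, 0,-0.06,0.14,0,0.05, 0,-0.09,0.15,0,0.05, 0,-0.095,0.15,0,0.05, 0,-0.095,0.15,0,0.05, 0,-0.095,0.15,0,0.05]'|f;python3 - <<'E'
from m import *
o=bot.get_obs();c=shot('wrist'); save(c,'w14.png'); p=o['eef_pos']; print(p)
A=[]
for z,r in ((.036,.048),(.048,.045)):
    a=ortho(c,z,.43,.563,-.115,.018,3000)
    g=cv2.cvtColor(a,cv2.COLOR_RGB2GRAY); g=cv2.createCLAHE(4,(6,6)).apply(g); a=cv2.cvtColor(cv2.resize(g,(399,399)),cv2.COLOR_GRAY2BGR)
    k=(int((.4962-.43)*3000),int((.018+.0475)*3000))
    for t in range(0,360,12): 
        cv2.circle(a,(int(k[0]+r*3000*np.cos(np.radians(t))),int(k[1]+r*3000*np.sin(np.radians(t)))),1,(0,0,255),-1)
    A.append(a)
cv2.imwrite('pics/o14.png',np.hstack(A))
E
```

```text
clock: 25.93
eef_pos: [0.4913, 0.0025, 0.0034]
ft_force: [0.1, 2.1, 0.3]
clock: 26.35
eef_pos: [0.4912, -0.0003, 0.0033]
ft_force: [0.4, 1.0, 0.7]
clock: 27.18
eef_pos: [0.4904, -0.0946, 0.1527]
ft_force: [-0.6, -0.2, -0.1]
[ 0.4904 -0.0946  0.1527]
```

View pics/o14.png

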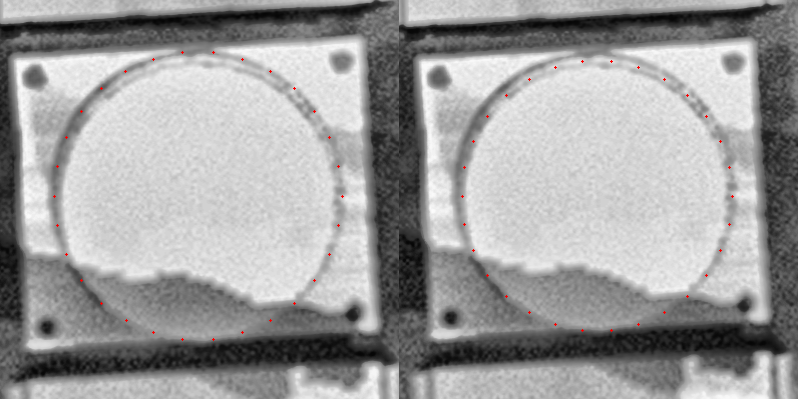

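In the left panel the outer dark edge follows the 96 mm dots centred at (0.4962, -0.0475). In the right panel the inner edge follows the 90 mm dots about the same centre to within about 1 mm, so both discs are centred. Now the weight.

```bash
f(){ grep -E 'clo|eef|ft_f'; }; python3 -m creep '[0.001,0.025,0.01,0,0.06, 0.002,0.06,0.02,0,0.06, 0.004,0.1,0.03,0,0.06, 0.005,0.14,0.04,0,0.06, 0.006,0.18,0.05,0,0.06, 0.008,0.215,0.05,0,0.06, 0.009,0.245,0.05,0,0.06, 0.01,0.265,0.05,0,0.06, 0.01,0.28,0.05,0,0.06, 0.01,0.28,0.05,0,0.06]'|f; python3 -m creep '[0,0,0,0,0.06, 0,0,0,0,0.06]'|f
cat > wt.py <<'E'
from m import *
o=bot.get_obs();c=shot('wrist'); p=o['eef_pos']; print(p)
hsv=cv2.cvtColor(c['pixels'],cv2.COLOR_RGB2HSV)
for r in bot.place_of('wrist','weight'):
    q=np.array(r['centre'])*S; i,j=int(q[1]),int(q[0]); w=atz(c,q,0)
    print(round(r['score'],2),q,w,hsv[max(i-15,0):i+5,j-5:j+5].reshape(-1,3).mean(0).astype(int))
import pickle,sys; pickle.dump(c,open(sys.argv[1],'wb'))
E
python3 wt.py a.pkl;  python3 -m creep '[0,0.03,0,0,0.06, 0,0.06,0,0,0.06, 0,0.09,0,0,0.06, 0,0.1,0,0,0.06, 0,0.1,0,0,0.06, 0,0.1,0,0,0.06]'|f; python3 wt.py b.pkl
```

```text
clock: 28.07
eef_pos: [0.4992, 0.1891, 0.2014]
ft_force: [-0.3, 0.4, -0.0]
clock: 28.23
eef_pos: [0.5, 0.185, 0.2022]
ft_force: [0.5, 0.3, -0.2]
[0.5    0.185  0.2022]
0.85 [304.92  13.02] [0.5136 0.3778 0.    ] [102  21 102]
0.76 [232.4    85.218] [0.4342 0.2928 0.    ] [ 30 196 229]
clock: 28.83
eef_pos: [0.5011, 0.2839, 0.203]
ft_force: [-1.0, -0.5, -0.5]
[0.5011 0.2839 0.203 ]
0.91 [224.392 164.22 ] [0.4288 0.2938 0.    ] [ 30 212 220]
0.9 [294.784 105.504] [0.514  0.3748 0.    ] [103  14 142]
```

Run:
```python
from m import *
import pickle
a,b=pickle.load(open('a.pkl','rb')),pickle.load(open('b.pkl','rb'))
print('tri',tri([a,b],[(304.92,13.02),(294.784,105.504)]))
for z,r in((.022,.031),(.056,.015),(.050,.015)): print(z,fit(b,z,r,.513,.374,.008)[:3])
# knob top via two views: darkest/brightest centroid not needed; ortho profile
for dz in (.04,.05,.056,.06):
    print(dz,fit(b,dz,.015,.513,.374,.008)[0],fit(a,dz,.015,.513,.374,.01,)[0])
s,t=shot('side'),shot('top')
print([ (n,proj(c,[.5135,.374,.056]).round(1),proj(c,[.5135,.374,.0]).round(1)) for n,c in (('s',s),('t',t))])
```

```text
tri (array([0.5132, 0.3745, 0.0112]), [np.float64(0.0002230787523366498), np.float64(0.0002230787523368557)])
0.022 [[60.      0.512   0.3765]
 [60.      0.512   0.376 ]
 [60.      0.512   0.3755]]
0.056 [[33.2062  0.5105  0.3745]
 [33.1519  0.51    0.375 ]
 [33.1065  0.511   0.3745]]
0.05 [[32.9321  0.511   0.3745]
 [32.2515  0.5105  0.375 ]
 [32.2361  0.51    0.376 ]]
0.04 [40.966   0.513   0.3765] [38.5582  0.511   0.3705]
0.05 [32.9321  0.511   0.3745] [36.9452  0.511   0.368 ]
0.056 [33.2062  0.5105  0.3745] [35.8267  0.5105  0.3665]
0.06 [33.4376  0.51    0.375 ] [35.1768  0.5105  0.3655]
[('s', array([[243.5, 168.7]]), array([[243.9, 183. ]])), ('t', array([[165., 231.]]), array([[168.8, 232.9]]))]
```

```bash
f(){ grep -E 'clo|eef|ft_f'; }; python3 -m creep '[0.002,0.02,-0.02,0,0.06, 0.005,0.045,-0.045,0,0.06, 0.008,0.07,-0.07,0,0.06, 0.0105,0.085,-0.1,0,0.06, 0.0105,0.091,-0.125,0,0.06, 0.0105,0.091,-0.14,0,0.06, 0.0105,0.091,-0.15,0,0.06, 0.0105,0.091,-0.153,0,0.06, 0.0105,0.091,-0.153,0,0.06, 0.0105,0.091,-0.153,0,0.06]'|f; python3 wt.py d.pkl
python3 - <<'E'
from m import *
import pickle
c=pickle.load(open('d.pkl','rb'))
for z,r in((.022,.031),(.056,.015)): print(z,fit(c,z,r,.512,.375,.008)[:2])
a=ortho(c,.056,.472,.552,.335,.415,1000).mean(2)
print(a[::4,::4].astype(int))
E
```

```text
clock: 29.87
eef_pos: [0.5127, 0.3757, 0.0517]
ft_force: [0.5, 0.8, 0.4]
[0.5127 0.3757 0.0517]
0.94 [182.896 291.48 ] [0.4305 0.2922 0.    ] [ 35 206 121]
0.85 [280.392 212.1  ] [0.5145 0.3782 0.    ] [100  20  53]
0.022 [[46.9864  0.512   0.3755]
 [46.7687  0.512   0.376 ]]
0.056 [[30.9     0.513   0.3765]
 [30.6934  0.5125  0.376 ]]
[[107  98  93  99  92  99  94  36  36  38  47  43  26  74  85  95  97  84
   83 120]
 [105 100 104 101  97  81  42  73  51  52  51  53  52  44  68  93  92  80
   92 147]
 [ 94 100  97 103  67  45  71  51  51  54  53  52  57  51  93  89  96  90
   77 183]
 [ 98  88  81  54  44  73  55  53  52  54  53  53  50  57  54  91  91  95
   95 212]
 [103  74  49  48  48  60  62  51  54  54  53  50  47  53  55  58  53  57
   90  53]
 [ 62  60  55  48  48  57  60  52  50  36  33  38  52  51  61  58  49  48
   58  56]
 [ 53  52  55  51  58  60  59  44  31  36  41  38  28  51  56  61  49  57
   54  52]
 [ 52  57  54  47  57  59  53  26  57  50  49  49  47  32  55  56  58  50
   92  55]
 [ 50  47  48  50  58  58  58  55  60  63  60  58  56  52  56  58  56  57
   63  5
[... 238 characters left out ...]
  53  52
   56  57]
 [ 53  52  47  54  49  46  50  57  55  60  57  61  53  54  52  55  53  50
   55  62]
 [ 47  44  49  51  46  46  47  51  57  54  58  57  59  52  51  48  52  55
   55  95]
 [ 47  36  54  49  47  49  52  61  58  64  55  57  55  52  54  53  51  63
  100 105]
 [ 10  27  46  50  50  56  49  56  59  55  54  58  63  55  61  57  73  97
  102 108]
 [  9  19  44  55  51  53  51  56  57  52  57  62  60  59  58  76 105 103
  114 108]
 [ 15   5  49  49  49  49  51  57  50  50  55  59  57  56  96 106 104  95
  107 112]
 [ 10  14  47  43  47  49  49  47  48  57  58  58  63  95 102 105  97 100
  103  99]
 [  5  13  55  47  46  49  47  55  58  56  56  90  99 107  99 101 102 105
   96  99]]
```

```bash
f(){ grep -E 'clo|eef|ft_f|gr'; }; python3 -m creep '[0,0,-0.015,0,0.06, 0,0,-0.03,0,0.06, 0,0,-0.04,0,0.06, 0,0,-0.048,0,0.06, 0,0,-0.053,0,0.06, 0,0,-0.056,0,0.06, 0,0,-0.056,0,0.06]'|f; python3 -m creep '[0,0,0,0,0.045, 0,0,0,0,0.035, 0,0,0,0,0.03, 0,0,0,0,0.025, 0,0,0,0,0.015, 0,0,0,0,0.015, 0,0,0,0,0.015, 0,0,0,0,0.015]'|f
```

```text
clock: 30.55
eef_pos: [0.5115, 0.3757, -0.0061]
ft_force: [-0.1, -0.4, -0.2]
grip_width: 0.0602
grasp_force: 0.0
clock: 31.22
eef_pos: [0.5121, 0.3762, -0.0048]
ft_force: [-0.7, -1.2, 5.5]
grip_width: 0.028
grasp_force: 59.2
```

```bash
f(){ grep -E 'clo|eef|ft_f|gr'; }; python3 -m creep '[0,0,0.003,0,0.015, 0,0,0.01,0,0.015, 0,0,0.025,0,0.015, 0,0,0.045,0,0.015, 0,0,0.07,0,0.015, 0,0,0.09,0,0.015, 0,0,0.10,0,0.015, 0,0,0.10,0,0.015, 0,0,0.10,0,0.015]'|f; python3 wt.py e.pkl
python3 - <<'E'
from m import *
import pickle
c=pickle.load(open('e.pkl','rb')); save(c,'e.png')
T=np.load('Tc.npy'); c['E']=np.linalg.inv(T)
# weight in tool frame: foot outer edge front: sample column through x
q=[proj(c,[[ (x)/1e3,0,z/1e3]])[0].round(1) for z in (-25,-5) for x in (0,31)]
print(q)
g=cv2.cvtColor(c['pixels'],cv2.COLOR_RGB2GRAY)
print(g[190:262:2,278].tolist()); 
for r in (225,235,245): print(r,g[r,200:356:4].tolist())
E
```

```text
clock: 31.97
eef_pos: [0.5115, 0.3756, 0.0938]
ft_force: [-0.2, -0.2, -3.7]
grip_width: 0.0275
grasp_force: 59.5
[0.5115 0.3756 0.0938]
0.97 [277.704 243.39 ] [0.515 0.329 0.   ] [104  19  57]
0.6 [200.2   268.086] [0.4348 0.2927 0.    ] [ 25 245 161]
[array([278. , 258.7]), array([278.1, 209.2]), array([278., 244.]), array([278.1, 198.8])]
[58, 54, 57, 53, 60, 50, 38, 37, 34, 32, 43, 51, 59, 57, 54, 55, 55, 56, 58, 56, 54, 53, 56, 58, 58, 54, 55, 54, 57, 57, 47, 36, 36, 41, 41, 40]
225 [58, 66, 58, 65, 62, 63, 60, 64, 58, 39, 46, 57, 53, 56, 52, 55, 59, 54, 58, 58, 57, 56, 58, 54, 58, 51, 48, 47, 55, 47, 38, 90, 109, 107, 108, 113, 114, 111, 108]
235 [61, 61, 67, 59, 60, 63, 60, 59, 43, 51, 54, 51, 56, 54, 52, 56, 53, 53, 54, 58, 54, 49, 54, 55, 51, 58, 52, 55, 49, 57, 54, 45, 88, 115, 113, 116, 112, 119, 114]
245 [86, 88, 77, 60, 57, 61, 66, 50, 49, 55, 53, 54, 52, 53, 53, 53, 51, 53, 59, 53, 53, 54, 59, 51, 54, 44, 52, 56, 60, 50, 53, 55, 91, 129, 136, 130, 127, 128, 125]
```

Lifted cleanly (3.7 N) and upright, with the foot edge at about rows 201 to 211, columns 236 to 322. Carrying it to the stack.

```bash
f(){ grep -E 'clo|eef|ft_f|gr|rot'; }; python3 -m creep '[0,-0.01,0,0,0.015, -0.001,-0.03,0,0,0.015, -0.002,-0.055,0,0,0.015, -0.003,-0.085,0,0,0.015, -0.004,-0.115,0,0,0.015, -0.0055,-0.145,0,0,0.015, -0.0065,-0.175,0,0,0.015, -0.008,-0.205,0,0,0.015, -0.009,-0.235,0,0,0.015, -0.01,-0.265,0,0,0.015]'|f;python3 -m creep '[-0.001,-0.03,0,0,0.015, -0.002,-0.06,0,0,0.015, -0.003,-0.09,0,0,0.015, -0.004,-0.115,0,0,0.015, -0.005,-0.135,0,0,0.015, -0.0055,-0.148,0,0,0.015, -0.0055,-0.155,0,0,0.015, -0.0055,-0.157,0,0,0.015, -0.0055,-0.157,0,0,0.015, -0.0055,-0.157,0,0,0.015]'|f; python3 -m creep '[0,0,-0.01,0,0.015, 0,0,-0.02,0,0.015, 0,0,-0.028,0,0.015, 0,0,-0.032,0,0.015, 0,0,-0.032,0,0.015, 0,0,-0.032,0,0.015]'|f
python3 - <<'E'
from m import *
c=shot('wrist'); save(c,'w20.png'); o=bot.get_obs(); print(o['eef_pos'])
# visible ceramic front (+y) edges / foot edges in the wrist view
g=cv2.cvtColor(c['pixels'],cv2.COLOR_RGB2GRAY)
print(g[60:260:3,278].tolist())
print('foot front edge predicted',proj(c,[[.4962,-.0477+.031,.061],[.4962,-.0477+.045,.048],[.4962,-.0477+.048,.036]]))
for r in (200,215,230): print(r,g[r,130:430:6].tolist())
E
```

```text
clock: 32.9
eef_pos: [0.5, 0.1085, 0.0932]
tool_rot: [0.677, 0.736, -0.001, -0.001]
ft_force: [-0.2, -0.0, -3.8]
grip_width: 0.0282
grasp_force: 59.6
clock: 33.73
eef_pos: [0.4958, -0.0456, 0.094]
tool_rot: [0.676, 0.737, -0.0, -0.0]
ft_force: [-0.7, -0.2, -4.3]
grip_width: 0.0278
grasp_force: 59.6
clock: 34.23
eef_pos: [0.4957, -0.0459, 0.0617]
tool_rot: [0.676, 0.737, -0.0, -0.001]
ft_force: [-0.3, 0.5, -3.2]
grip_width: 0.0284
grasp_force: 59.5
[ 0.4962 -0.0461  0.0622]
[172, 176, 171, 171, 171, 171, 170, 169, 170, 170, 172, 171, 171, 172, 173, 168, 168, 171, 173, 170, 178, 175, 173, 173, 175, 149, 154, 147, 147, 99, 97, 89, 77, 111, 184, 89, 230, 145, 133, 226, 228, 227, 226, 225, 170, 120, 113, 60, 38, 34, 35, 46, 44, 40, 45, 50, 46, 49, 47, 47, 50, 49, 54, 48, 26, 34, 32]
foot front edge predicted [[282.7486 199.1493]
 [284.3741 173.6219]
 [284.4391 165.9679]]
200 [58, 57, 58, 62, 50, 53, 49, 56, 50, 52, 57, 59, 107, 120, 119, 100, 110, 112, 116, 116, 116, 119, 114, 109, 90, 94, 100, 119, 124, 225, 220, 222, 222, 197, 206, 219, 219, 221, 91, 97, 93, 99, 104, 102, 105, 114, 114, 109, 106, 102]
215 [53, 57, 55, 60, 56, 50, 57, 52, 61, 63, 50, 54, 103, 116, 112, 139, 138, 115, 135, 31, 35, 42, 45, 49, 46, 50, 50, 69, 67, 34, 24, 116, 114, 117, 138, 196, 114, 128, 92, 91, 102, 96, 105, 94, 114, 110, 119, 110, 114, 106]
230 [62, 73, 77, 60, 70, 69, 71, 67, 62, 66, 66, 63, 88, 110, 117, 135, 138, 122, 47, 41, 47, 47, 51, 51, 48, 51, 50, 43, 45, 50, 46, 43, 51, 136, 138, 117, 125, 105, 99, 93, 97, 90, 99, 113, 110, 115, 114, 107, 107, 112]
```

The stack edges in this view (spreader at row 165, ceramic at row 173) match predictions of 166 and 173.6. Lowering softly.

```bash
f(){ grep -E 'clo|eef|ft_f'; }; python3 -m creep '[0,0,-0.004,0,0.015, 0,0,-0.008,0,0.015, 0,0,-0.011,0,0.015, 0,0,-0.013,0,0.015, 0,0,-0.014,0,0.015, 0,0,-0.015,0,0.015, 0,0,-0.0155,0,0.015, 0,0,-0.0155,0,0.015]'|f; python3 -m creep '[0,0,-0.0005,0,0.015, 0,0,-0.001,0,0.015, 0,0,-0.001,0,0.015]'|f; python3 -m creep '[0,0,-0.0005,0,0.015, 0,0,-0.001,0,0.015, 0,0,-0.001,0,0.015]'|f
```

```text
clock: 34.95
eef_pos: [0.4962, -0.0462, 0.0468]
ft_force: [-0.4, 0.9, -4.2]
clock: 35.2
eef_pos: [0.4962, -0.0462, 0.0458]
ft_force: [-0.3, -0.6, -5.1]
clock: 35.45
eef_pos: [0.4961, -0.0462, 0.0447]
ft_force: [-0.2, 0.5, -4.6]
```

```bash
f(){ grep -E 'eef|ft_f'; }; python3 -m creep '[0,0,-0.0005,0,0.015, 0,0,-0.001,0,0.015, 0,0,-0.001,0,0.015]'|f; python3 -m creep '[0,0,-0.0005,0,0.015, 0,0,-0.0005,0,0.015]'|f; python3 -m creep '[0,0,-0.0005,0,0.015, 0,0,-0.0005,0,0.015]'|f
```

```text
eef_pos: [0.496, -0.0462, 0.0437]
ft_force: [-0.4, 0.8, -3.5]
eef_pos: [0.4962, -0.0462, 0.0433]
ft_force: [-0.6, 0.2, -3.5]
eef_pos: [0.4962, -0.0462, 0.0432]
ft_force: [-1.4, 0.3, 1.3]
```

Contact: the force went from -3.5 to +1.3 N at eef z 0.0432. Releasing and withdrawing straight up.

```bash
f(){ grep -E 'clo|eef|ft_f|gr'; }; python3 -m creep '[0,0,0,0,0.029, 0,0,0,0,0.033, 0,0,0,0,0.04, 0,0,0,0,0.05, 0,0,0,0,0.055, 0,0,0,0,0.055, 0,0,0,0,0.055]'|f; python3 -m creep '[0,0,0.004,0,0.055, 0,0,0.012,0,0.055, 0,0,0.03,0,0.055, 0,0,0.06,0,0.055, 0,0,0.09,0,0.055, 0,-0.02,0.12,0,0.055, 0,-0.04,0.14,0,0.055, 0,-0.06,0.14,0,0.055, 0,-0.06,0.14,0,0.055, 0,-0.06,0.14,0,0.055]'|f
python3 - <<'E'
from m import *
o=bot.get_obs();c=shot('wrist'); save(c,'w21.png'); print(o['eef_pos'])
for n,z,r in(('foot',.070,.031),('knob',.104,.015),('cer',.048,.045),('spr',.036,.048)): print(n,fit(c,z,r,.4962,-.0477,.007)[:2])
print('weight',[(round(r['score'],2),atz(c,np.array(r['centre'])*S,.048)) for r in bot.place_of('wrist','weight')])
for n in('top','side'):
    c=shot(n); print(n,fit(c,.070,.031,.4962,-.0477,.008)[0],fit(c,.048,.045,.4962,-.0477,.008)[0],[(round(r['score'],2),(np.array(r['centre'])*S).round(1)) for r in bot.place_of(n,'weight')],proj(c,[[.4962,-.0477,.048]]))
E
```

```text
clock: 36.62
eef_pos: [0.4963, -0.0462, 0.0429]
ft_force: [1.0, -0.1, 0.5]
grip_width: 0.0548
grasp_force: 0.0
clock: 37.45
eef_pos: [0.4963, -0.1069, 0.1837]
ft_force: [-0.3, 0.0, -0.2]
grip_width: 0.0547
grasp_force: 0.0
[ 0.4963 -0.1069  0.1837]
foot [[60.      0.4972 -0.0462]
 [60.      0.4967 -0.0457]]
knob [[23.6263  0.4962 -0.0447]
 [23.5892  0.4967 -0.0447]]
cer [[39.8339  0.4957 -0.0467]
 [39.5834  0.4952 -0.0467]]
spr [[42.3715  0.4942 -0.0462]
 [41.4294  0.4942 -0.0467]]
weight [(0.84, array([ 0.5   , -0.0489,  0.048 ])), (0.59, array([0.4877, 0.0571, 0.048 ]))]
top [59.9908  0.4947 -0.0462] [36.8023  0.4887 -0.0397] [(0.65, array([303.2, 236.2]))] [[302.1876 236.1705]]
side [22.0703  0.4967 -0.0507] [29.2347  0.4962 -0.0467] [(0.85, array([249. , 233.9])), (0.75, array([222.2, 194.3]))] [[249.4958 230.1937]]
```

The stack, with the weight upright on top, is concentric to within about 1.5 mm, and the robot is clear. Handing in.

```bash
python3 -c "
from workcell import bot
print(bot.job_done())"
```

```text
the job is handed in; nothing more can be done
None
```

I've handed the job in: the metal disc is on the plate's centre, the ceramic lies on it and the weight stands upright on top, all centred to about 1–2 mm by camera, about 37 s used; the bystanders weren't moved, but I didn't re-check them.

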